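# Slide the loaded carrier into the corner stop and start the camera

### The job

Push the blue carrier with its three wooden bars along the table, without lifting it or touching the bars, until it sits square and fully home in the corner of the aluminium stop, against both rails. Then press the green button on the yellow station all the way down and let it go, so that the camera reads the parts. Leave the red button and everything else on the table alone.

Things in the scene. Friction and masses are not known exactly. Their poses are not given: they have to be found in the camera images.
- tray: Blue plastic workpiece carrier, loose: 120 mm (its x) by 160 mm (its y), 25 mm high, three pockets side by side along y with a wooden bar in each. About 0.5 kg loaded; 2 to 5 N slide it, a few more while it rubs along a rail. Origin: underside centre. It starts 15 to 90 mm short of each rail, turned up to 0.25 rad from the stop's axes, and goes home that way round (its x along the stop's x).
- tray_corner (a point): The carrier's outer corner at its own +x, +y (60 mm, 80 mm from its centre), at the underside. It belongs in the inside corner of the stop.
- corner_stop: Fixed corner stop of two 30 by 30 mm aluminium rails (30 mm high, a 2 mm joining plate over the corner) that make an L. Origin: the inside corner, on the table. The far rail's inner face is the plane x = 0 of this frame and runs from the corner 220 mm towards -y; the side rail's inner face is the plane y = 0 and runs 150 mm towards -x. The carrier lies at negative x and negative y; home, its centre is at x = -60 mm, y = -80 mm with its x axis along this x axis.
- bar_1: Loose wooden bar with the red dot, 90 by 34 by 26 mm, lying along the carrier's x in its pocket with 3 mm of play all round; it stands 9 mm above the carrier's top. Origin: centre of its underside. Not to be touched.
- bar_2: Loose wooden bar with the green dot, 90 by 34 by 26 mm, lying along the carrier's x in its pocket with 3 mm of play all round; it stands 9 mm above the carrier's top. Origin: centre of its underside. Not to be touched.
- bar_3: Loose wooden bar with the blue dot, 90 by 34 by 26 mm, lying along the carrier's x in its pocket with 3 mm of play all round; it stands 9 mm above the carrier's top. Origin: centre of its underside. Not to be touched.
- pocket_1 (a point): Middle of the floor of the pocket of bar 1, where the origin of that bar lies: 8 mm above the carrier's underside, at y = +44 mm in the carrier's frame.
- pocket_2 (a point): Middle of the floor of the pocket of bar 2, where the origin of that bar lies: 8 mm above the carrier's underside, at y = 0 mm in the carrier's frame.
- pocket_3 (a point): Middle of the floor of the pocket of bar 3, where the origin of that bar lies: 8 mm above the carrier's underside, at y = -44 mm in the carrier's frame.
- station: Push-button station fixed on the table: a yellow and grey box 135 mm (its x) by 68 mm (its y), 46 mm high. Origin: centre of its underside. Green button at x = -28 mm, red button at x = +28 mm. It stands on the left or the right of the table; the grey power unit stands on the other side.
- btn_green_top (a point): Centre of the top of the green button, 28 mm in diameter, pressed straight down.
- btn_green (a joint): Travel of the green button: 0 up, 0.006 m fully down; springs back, 5 N holds it fully down.
- btn_red_top (a point): Centre of the top of the red stop button beside it, 56 mm from the green one; not to be pressed.
- btn_red (a joint): Travel of the red button: 0 up, 0.006 m down.
- block_up: Wooden block 30 by 30 by 75 mm standing upright just past the right end of the far rail, orange dot on top. Leave alone. Origin: underside centre.
- block_flat: Wooden block 75 by 30 by 25 mm lying on the right, yellow dot. Leave alone. Origin: underside centre.
- mug: White mug, 76 mm across, 90 mm high, on the left past the side rail. Leave alone. Origin: underside centre.
- screwdriver: Red-handled screwdriver, 150 mm long, lying at the left. Leave alone. Origin: underside.
- spare_jaw: Aluminium L-shaped spare gripper jaw, 60 by 25 by 52 mm, just beyond the far rail. Leave alone. Origin: underside centre.
- tape: Orange roll of tape lying flat, 94 mm across, 24 mm high, at the right. Leave alone. Origin: underside centre.
Mind the look-alikes: they are no part of the job. What is meant by the tray is not turquoise, and is the larger of those in its own colour.

How it is judged (in metres and radians):
On the way, in this order (a step that is already met when the one before it is completed fails the run):
1. the carrier sits square and home in the corner, against both rails, with its bars in place (x of tray_corner in the frame of corner_stop between -0.003 and 0.003 m and y of tray_corner in the frame of corner_stop between -0.003 and 0.003 m and angle between the x axis of tray and the x axis of corner_stop, either way round below 0.025 rad and distance between bar_1 and pocket_1 below 0.012 m and distance between bar_2 and pocket_2 below 0.012 m and distance between bar_3 and pocket_3 below 0.012 m and linear speed of tray below 0.01 m/s), for 0.2 s.
2. the green button is pressed down while the carrier is home (x of tray_corner in the frame of corner_stop between -0.003 and 0.003 m and y of tray_corner in the frame of corner_stop between -0.003 and 0.003 m and angle between the x axis of tray and the x axis of corner_stop, either way round below 0.025 rad and value of joint btn_green above 0.0045 m), for 0.05 s.
At the end, for the whole second after the job is handed in: The carrier rests flat in the corner stop, its corner within 3 mm of both rails' inner faces and its sides within 0.025 rad of them, each bar within 12 mm of its place in its pocket, and both buttons are up again (all of step 1 and height (world z) of tray below 0.003 m and angle between tray's own z axis and vertical below 0.03 rad and value of joint each of btn_green, btn_red below 0.0015 m); the robot touches nothing.
It fails at once if the carrier is lifted or tipped (height (world z) of tray above 0.008 m or angle between tray's own z axis and vertical above 0.1 rad).
It fails at once if a wooden bar in the carrier is touched by the robot (more than 2 N) or leaves its pocket (contact force between any of the fingers, the arm and bar_1 above 2 N or contact force between any of the fingers, the arm and bar_2 above 2 N or contact force between any of the fingers, the arm and bar_3 above 2 N or distance between bar_1 and pocket_1 above 0.02 m or distance between bar_2 and pocket_2 above 0.02 m or distance between bar_3 and pocket_3 above 0.02 m).
It fails at once if the green button is pressed before the carrier is home (value of joint btn_green above 0.0045 m and (x of tray_corner in the frame of corner_stop below -0.005 m or y of tray_corner in the frame of corner_stop below -0.005 m or angle between the x axis of tray and the x axis of corner_stop, either way round above 0.04 rad)).
It fails at once if the red button is pressed (value of joint btn_red above 0.003 m).
It fails at once if another thing on the table is moved more than 15 mm (distance of any of block_up, block_flat, mug, screwdriver, spare_jaw, tape from where it was at the start of the episode above 0.015 m).
It also fails if it takes over 67 s, if anything falls off the work surface, if the arm or the gripper's body presses on something with over 40 N, if the wrist force passes 120 N, or if a joint passes its speed limit or range.

### The arm

A 6-joint arm with a two-finger parallel gripper is mounted at the origin on the work surface. World frame = base frame: x ahead of the robot, y to its left, z up, the work surface at z = 0. Lengths are in mm, angles in rad, forces in N, time in s.
With the tool pointing down it reaches from about 325 to 775 mm from the base axis. Payload 5.5 kg.
Tool frame: the origin (TCP) lies between the finger pads; the fingertips stand 8 mm ahead of it and the grasp point (between the pads) lies 11 mm behind it; y points along the fingers, x is the direction in which the jaws open and shut, and the axes are right-handed (so a half turn about y gives the same grasp; the last joint's range is limited). The gripper opens to 85 mm and grips with 20 to 120 N. Pads are 22 mm wide; open, the fingers measure 114 mm over their backs; the gripper's body (76 mm by 85 mm) begins 54 mm behind the grasp point. The pads swing forward as they close: fully open they stand 13 mm farther back than shut.
Start: joints at [-0.057, 0.091, 1.231, -0, 1.82, -0.057], TCP at [600.014, -0.003, 239.275] pointing down, gripper open.
Joint ranges: [-2.87, 2.87], [-0.86, 2.18], [0.17, 2.46], [-1.51, 4.65], [0.06, 2.69], [-2.65, 2.65]. Speed limits (rad/s): [2.57, 2.57, 3.01, 3.14, 3.14, 3.14].

### API

Orientations are given as a 3x3 rotation matrix whose columns are the frame's x, y, z axes.
In Python, from bench import manip gives the robot as it stands.
- The arm moves only by the tool play_rows, never from a script. Its argument "commands" is text: rows parted by semicolons, each of 7 numbers parted by spaces: the opening in per cent of the stroke, from 0 (shut) to 100 (fully open), then the shift along the tool's x, y, z in mm, then the turn, a rotation vector about the tool's x, y, z in rad. A call has 1 to 20 rows; each row shifts and turns the commanded pose from where the row before left it, along the tool's axes as they then stand; what a row does not reach is not made up. A row lasts 1/10 s, in which the tool goes at most 50 mm and 8.59 degrees, less where a joint would pass 70% of its speed; a pose out of reach is approached as far as the arm can. A call with a gripper value outside its range is refused whole. The fingers move at their own pace and stop on an object; the grip force is fixed at half the most. Time passes only in rows, so rows that do not move let the fingers close. It gives the time, the measured TCP pose, the force and the opening at its end, in the units of the state.
- manip.observe(): the state, without advancing time (a new reading comes with each control period).
- manip.read_camera(name): name is "scene" or "side" or "wrist"; returns (picture, depth): 384x512x3 uint8, red, green, blue; 384x512 float32, mm along the optical axis (not along the pixel's ray), 0 where there is no reading.
- manip.camera_model(name): a dict with "vfov" (degrees; the focal length in pixels is half the picture's height over the tangent of half this angle, whatever the lens; pixels are square), "cx", "cy" (the principal point, pixels), "world_to_cam" (4x4, takes a point from world to camera coordinates). Camera axes: x right, y up, looking along -z (the intrinsics and any distortion apply to the point x, -y, -z); pixel columns grow to the right and rows downward; lengths in mm; the calibration is good to about 2 mm. A picture is of the moment at which its call begins: read the wrist's pose just before it. camera_model takes no time and is no camera call; for the wrist camera it gives the pose at the moment of the call.
- manip.job_done(): hands the job in, once; it reports no verdict.
Trained networks look in the newest picture that a camera, given by its name, has taken for a name from the list of things; names that differ only in an ending like _2 or _b are one class to them, and where a whole thing is asked for, a point or a joint stands for the part that bears it (a point fixed in the world has none). Each returns a list of dicts, best first, with "score" (0 to 1); they miss things now and then, are a little off and sometimes report something else, mostly with a low value. They report only what shows in the picture. A call takes as long as a camera call. They do not tell look-alikes from the thing itself.
- manip.boxes_of(camera, target): "centre" ([x, y, z] in mm, in world coordinates, good to about 4 mm: the middle of the surface that is visible of it).
- manip.mark_of(camera, target): "centre" ([x, y, z] in mm, in world coordinates, good to about 4 mm: a listed point, or the origin of a listed thing).
The state is a dict: "t": time; "joint_pos": joint angles; "joint_vel": joint speeds; "joint_torque": joint torques, N m; "ee_pos": TCP position; "orientation": TCP orientation; "contact_force": force on the tool from outside, world axes, zero at the start; "wrist_torque": the same for the moment, N m; "finger_gap": finger opening in mm.
Only numpy, scipy, OpenCV 4.12 (cv2) and the standard library are available. Lean on these libraries where they do the work, as an engineer would, in place of code of your own. Each camera call takes 0.05 s, during which the arm holds its last target.

## Working session

There is one attempt and no reset: what is moved stays moved. The work goes in short steps, Python scripts to look and compute and a tool call to move; the robot and the scene stay as the last step left them, time stands still between calls to the robot, and variables do not carry over. Pictures are saved under pics/ and viewed, and the job is handed in when it is done.

Besides the shell and the picture viewer there is one more tool, called after "Request:" as name(argument=value, ...) on one line, values as JSON. play_rows: Moves the arm, as the interface text tells. Its arguments: {"type":"object","properties":{"commands":{"type":"string"}},"required":["commands"]}

```bash
ls; mkdir -p pics; python3 - <<'E'
from bench import manip
import cv2
for c in ("scene","side","wrist"):
    p,d=manip.read_camera(c); cv2.imwrite(f"pics/{c}0.png",p[:,:,::-1])
    m=manip.camera_model(c); print(c,{k:v for k,v in m.items() if k!='world_to_cam'}); print(m['world_to_cam'].round(3) if hasattr(m['world_to_cam'],'round') else m['world_to_cam'])
for c in ("scene","side"):
  for t in ("tray","tray_corner","corner_stop","btn_green_top","btn_red_top","station"):
    print(c,t,[( [round(v) for v in r['centre']],round(r['score'],2)) for r in manip.mark_of(c,t)])
s=manip.observe();print(s['t'],s['orientation'],s['finger_gap'],s['contact_force'])
E
```

```text
pics
scene {'vfov': 47.64270548631333, 'cx': 261.7138090984348, 'cy': 196.68237421838543}
[[-4.72000e-01  8.82000e-01  8.00000e-03  2.71408e+02]
 [-5.42000e-01 -2.97000e-01  7.86000e-01  2.65343e+02]
 [ 6.95000e-01  3.67000e-01  6.18000e-01 -1.62746e+03]
 [ 0.00000e+00  0.00000e+00  0.00000e+00  1.00000e+00]]
side {'vfov': 56.35823584291304, 'cx': 262.89543394249563, 'cy': 196.915748069489}
[[ 8.70000e-01 -4.92000e-01  9.00000e-03 -4.98209e+02]
 [ 2.96000e-01  5.39000e-01  7.88000e-01 -2.31326e+02]
 [-3.93000e-01 -6.83000e-01  6.15000e-01 -9.89832e+02]
 [ 0.00000e+00  0.00000e+00  0.00000e+00  1.00000e+00]]
wrist {'vfov': 60.27005484536354, 'cx': 250.5572798625889, 'cy': 191.94293554749973}
[[ 1.00000e+00 -1.00000e-03 -1.00000e-03 -6.00271e+02]
 [ 0.00000e+00  9.50000e-01 -3.13000e-01  4.09980e+01]
 [ 1.00000e-03  3.13000e-01  9.50000e-01 -3.81010e+02]
 [ 0.00000e+00  0.00000e+00  0.00000e+00  1.00000e+00]]
scene tray [([353, -158, 0], 0.97), ([584, -53, 2], 0.61)]
scene tray_corner [([648, 29, 0], 0.85), ([397, -60, -2], 0.71), ([400, -8, 0], 0.57)]
scene corner_stop [([721, 94, 2], 0.68), ([634, -457, -4], 0.37)]
scene btn_green_top [([424, -352, 66], 0.46)]
scene btn_red_top [([480, -337, 65], 0.51), ([450, -345, 2], 0.2)]
scene station [([454, -347, 3], 0.67), ([583, -55, 5], 0.37)]
side tray [([356, -157, 5], 0.95), ([586, -49, -3], 0.78)]
side tray_corner [([649, 27, 0], 0.97), ([401, -10, -3], 0.89), ([394, -61, -1], 0.8)]
side corner_stop [([719, 98, 2], 0.55)]
side btn_green_top [([418, -355, 67], 0.54)]
side btn_red_top [([588, -94, 6], 0.25)]
side station [([450, -346, -2], 0.57)]
0.75 [[ 1.00000000e+00  2.76558451e-05 -7.25442371e-06]
 [ 7.25486279e-06 -1.58765221e-05  1.00000000e+00]
 [ 2.76557300e-05 -9.99999999e-01 -1.58767228e-05]] 85.2405886344431 [-0.26335682 -0.12851865 -0.3780247 ]
```

View pics/scene0.png

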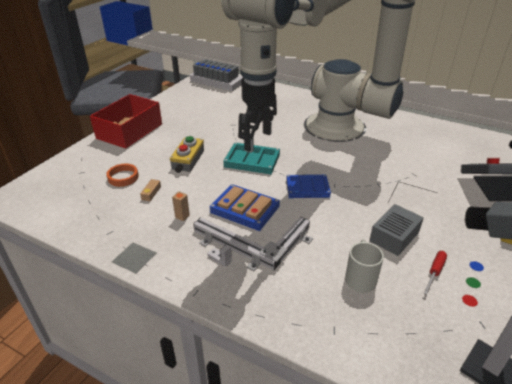

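View pics/side0.png

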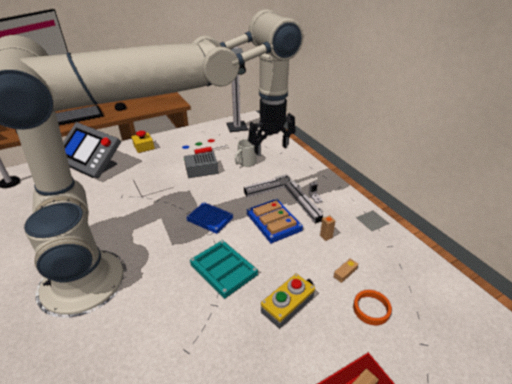

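View pics/wrist0.png

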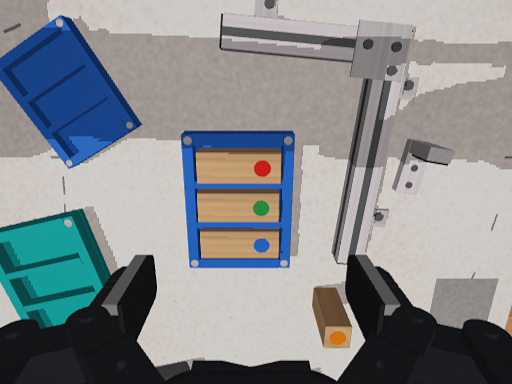

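Wrist view: the loaded royal-blue carrier is at (238,200). The look-alikes are a smaller empty blue tray at (70,90) and a turquoise one at (40,260). The loaded blue one fits: it has bars with red, green and blue dots and is the larger of the two blue ones. The stop's corner is at about (365,75), the far rail runs down to (345,260) and block_up is at (335,320).

```bash
cat > h.py <<'E'
from bench import manip
import numpy as np, cv2
def cloud(c):
    m0=manip.camera_model(c)
    p,d=manip.read_camera(c)
    m=m0
    f=192/np.tan(np.radians(m['vfov'])/2)
    v,u=np.mgrid[0:384,0:512].astype(float)
    X=(u-m['cx'])/f*d; Y=-(v-m['cy'])/f*d; Z=-d
    W=np.array(m['world_to_cam']); T=np.linalg.inv(W)
    P=np.stack([X,Y,Z,np.ones_like(X)],-1)@T.T
    P=P[...,:3]; P[d==0]=np.nan
    return p,d,P
E
python3 - <<'E'
from h import *
p,d,P=cloud('wrist')
cv2.imwrite('pics/crop1.png',cv2.resize(p[110:290,150:330,::-1],None,fx=3.3,fy=3.3,interpolation=cv2.INTER_CUBIC))
hsv=cv2.cvtColor(p,cv2.COLOR_RGB2HSV)
z=P[...,2]
print('table z',np.nanmedian(z[np.abs(z)<8]))
blue=(hsv[...,0]>100)&(hsv[...,0]<130)&(hsv[...,1]>120)
n,l,st,ce=cv2.connectedComponentsWithStats(blue.astype(np.uint8))
L=l[:]
for i in range(1,n):
    if st[i,4]<300: continue
    k=(L==i); zz=z[k]
    print(st[i],ce[i].round(), np.nanpercentile(zz,[5,25,50,75,95]).round(1))
    t=k&(np.abs(z-25)<6)
    q=P[t][:,:2].astype(np.float32)
    if len(q)>50: print(cv2.minAreaRect(q), q.min(0),q.max(0))
# rails
r=(z>24)&(z<36)&(hsv[...,1]<60)
u=np.arange(512)[None,:]
r&=(u>210)
n,l,st,ce=cv2.connectedComponentsWithStats(r.astype(np.uint8))
for i in range(1,n):
    if st[i,4]<300: continue
    k=l==i; print('rail',st[i],np.nanpercentile(z[k],[5,50,95]))
for row in (30,45): print([ (c,P[row,c].round(0)) for c in range(225,350,30)])
E
```

```text
table z 1.0999006650749834
[    0    16   141   152 11599] [66. 92.] [ 6.1  7.1  9.2 19.8 21. ]
((409.1050109863281, 66.98522186279297), (93.15557098388672, 122.81814575195312), 30.091630935668945) [346.8669    -8.052865] [478.6166 141.3329]
[ 181  131  113  136 6067] [237. 192.] [10.6 25.2 25.8 26.4 27.1]
((586.3585815429688, -49.577735900878906), (119.65037536621094, 159.9796142578125), 0.039980996400117874) [ 526.5123  -129.57648] [646.2219    30.399513]
rail [  219    13   193   251 13055] [29.4502094  31.37429716 34.91706683]
[(225, array([577., 127.,  32.])), (255, array([605., 127.,  32.])), (285, array([633., 127.,  31.])), (315, array([662., 127.,  31.])), (345, array([690., 127.,  31.]))]
[(225, array([577., 114.,  31.])), (255, array([605., 115.,  30.])), (285, array([634., 114.,  32.])), (315, array([662., 114.,  31.])), (345, array([691., 114.,  32.]))]
```

View pics/crop1.png

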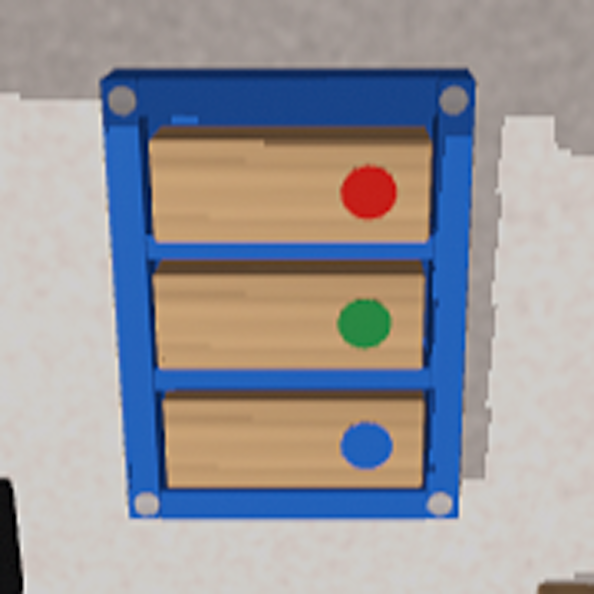

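The crop shows the loaded blue carrier, and its measured size (119.7 x 160.0 mm) confirms it. Next I fit the rails and the button.

```bash
python3 - <<'E'
from h import *
p,d,P=cloud('wrist')
z=P[...,2]
v,u=np.mgrid[0:384,0:512]
# inner edge of side rail (lower edge in image, y min of points z>24) cols 225..345
pts=[]
for c in range(226,345,2):
    q=P[5:75,c]; q=q[(q[:,2]>28)&(q[:,2]<36)]
    if len(q): pts.append([q[:,0].mean(),q[:,1].min(),q[:,1].max()])
pts=np.array(pts); 
fs=np.polyfit(pts[:,0],pts[:,1],1); print('side rail inner y=a x+b',fs,'outer',np.polyfit(pts[:,0],pts[:,2],1), 'xmin',pts[:,0].min(), 'res',np.abs(np.polyval(fs,pts[:,0])-pts[:,1]).max())
pts=[]
for r in range(90,255,2):
    q=P[r,325:420]; q=q[(q[:,2]>28)&(q[:,2]<35)]
    if len(q): pts.append([q[:,1].mean(),q[:,0].min(),q[:,0].max()])
pts=np.array(pts)
ff=np.polyfit(pts[:,0],pts[:,1],1); print('far rail inner x=a y+b',ff,'outer',np.polyfit(pts[:,0],pts[:,2],1),'y',pts[:,0].min(),pts[:,0].max(),np.abs(np.polyval(ff,pts[:,0])-pts[:,1]).max())
print(pts[::8].round(1))
y=(fs[0]*ff[1]+fs[1])/(1-fs[0]*ff[0]); print('corner',ff[0]*y+ff[1],y)
for c in ('scene','side'):
    p,d,P=cloud(c); hsv=cv2.cvtColor(p,cv2.COLOR_RGB2HSV)
    for nm,h in (('g',(hsv[...,0]>50)&(hsv[...,0]<85)),('r',(hsv[...,0]<8)|(hsv[...,0]>172)),('y',(hsv[...,0]>18)&(hsv[...,0]<32))):
        k=h&(hsv[...,1]>110)&(P[...,0]>350)&(P[...,0]<560)&(P[...,1]<-270)&(P[...,1]>-420)&(P[...,2]>20)
        q=P[k]; 
        if len(q): print(c,nm,len(q),q.mean(0).round(1),np.percentile(q,[2,98],axis=0).round(0).tolist())
        if nm!='y' and len(q):
            t=q[q[:,2]>np.percentile(q[:,2],60)-3]; print('  top',t[:,:].mean(0).round(1), (t.min(0)+t.max(0))/2)
        elif len(q): 
            t=q[q[:,2]>40]; print(cv2.minAreaRect(t[:,:2].astype(np.float32)))
p,d,P=cloud('side');cv2.imwrite('pics/st.png',cv2.resize(p[260:340,250:330,::-1],None,fx=6,fy=6))
E
```

```text
side rail inner y=a x+b [-9.08050531e-02  1.64756706e+02] outer [-9.99308692e-02  2.00524629e+02] xmin 577.7714189814812 res 0.5389771775579817
far rail inner x=a y+b [8.98357357e-02 7.11764113e+02] outer [1.26420354e-01 7.44976760e+02] y -109.65488663051156 73.18380360059001 0.7175094146891752
[[  73.2  718.7  751.3]
 [  57.8  717.4  746.8]
 [  41.9  715.6  744.9]
 [  25.5  713.7  743.5]
 [   8.6  712.   773.5]
 [  -8.8  710.8  741.1]
 [ -26.7  709.1  738.7]
 [ -45.2  708.1  737. ]
 [ -64.5  706.5  738.2]
 [ -84.2  704.5  734. ]
 [-104.5  702.6  731.4]]
corner 720.6861280062249 99.31476343914755
scene g 9 [ 432.1 -345.5   69.9] [[427.0, -352.0, 69.0], [440.0, -340.0, 72.0]]
  top [ 432.1 -345.5   69.9] [ 433.91601317 -346.18532804   70.66210818]
scene r 40 [ 482.4 -332.2   67.1] [[462.0, -346.0, 59.0], [493.0, -321.0, 72.0]]
  top [ 482.1 -331.4   68.8] [ 480.09701257 -330.89307447   68.92118187]
scene y 298 [ 476.6 -322.8   44.9] [[391.0, -372.0, 35.0], [523.0, -295.0, 51.0]]
((455.32586669921875, -338.77825927734375), (135.41441345214844, 66.54557800292969), 14.241684913635254)
side g 77 [ 422.7 -352.3   68.1] [[412.0, -361.0, 61.0], [434.0, -342.0, 71.0]]
  top [ 423.1 -351.2   68.8] [ 423.08129327 -350.51783519   68.87619043]
side r 85 [ 476.6 -337.6   67.1] [[466.0, -348.0, 58.0], [490.0, -324.0, 71.0]]
  top [ 476.9 -336.5   68.8] [ 477.60889688 -335.47522965   68.73573558]
side y 868 [ 442.8 -353.1   44.9] [[382.0, -387.0, 28.0], [518.0, -304.0, 59.0]]
((451.0184020996094, -342.7279357910156), (135.75755310058594, 65.75939178466797), 14.671224594116211)
```

View pics/st.png

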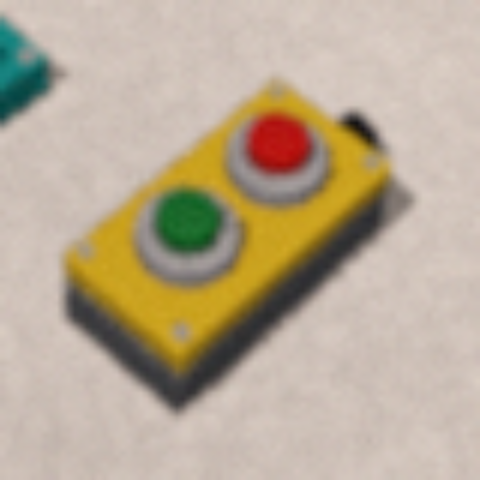

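The side view crop shows the green button at front left and the red at back right, which agrees with green at about (422,-352) and red at about (477,-336). Now I check block_up and the fingertip geometry while open.

```bash
python3 - <<'E'
from h import *
print([(r['centre'],r['score']) for r in manip.mark_of('wrist','block_up')])
p,d,P=cloud('wrist')
o=manip.observe(); print(o['t'],o['ee_pos'],o['finger_gap'])
z=P[...,2]
k=(z>60)&(z<85); u=np.mgrid[0:384,0:512][1]; k&=(u>300)&(u<360)
if k.any(): print('block',P[k].min(0),P[k].max(0))
for (r,c) in ((260,135),(270,140),(262,145),(265,120),(290,120),(310,110),(262,360),(270,365),(290,380),(300,50),(310,470)): print(r,c,P[r,c].round(0))
# highest-closest finger points
k=(z>130)
q=P[k]; print('fing z min',np.nanpercentile(q,[0.5,2,50],axis=0).round(0))
for lo in range(180,300,10):
    kk=(z>lo)&(z<=lo+10)
    if kk.sum()>3: print(lo,kk.sum(),P[kk].min(0).round(),P[kk].max(0).round())
E
```

```text
[([694.8, -190.6, 4.0], 0.7)]
1.1 [6.00030023e+02 1.68093197e-02 2.39302885e+02] 85.06412076221831
block [ 680.89319872 -201.95968905   60.0168179 ] [ 711.51743608 -171.19209033   78.44420307]
260 135 [553.  11. 255.]
270 140 [558.  11. 263.]
262 145 [nan nan nan]
265 120 [ 434. -141.    2.]
290 120 [555.  11. 275.]
310 110 [555.   9. 284.]
262 360 [645.  10. 256.]
270 365 [645.  11. 263.]
290 380 [646.  10. 275.]
300 50 [ 351. -177.   25.]
310 470 [ 896. -210.    2.]
fing z min [[531. -10. 248.]
 [535.  -7. 253.]
 [604.  11. 299.]]
240 299 [551. -11. 245.] [650.  11. 250.]
250 1335 [544. -12. 250.] [657.  12. 260.]
260 1778 [544. -12. 260.] [658.  12. 270.]
270 2009 [544. -12. 270.] [658.  12. 280.]
280 1777 [529.  -3. 280.] [667.  14. 290.]
290 8092 [526.  -9. 290.] [675.  14. 300.]
```

Request:
play_rows(commands="70 -4 0 -40 0 0 0; 70 -4 0 -40 0 0 0; 70 -3 0 -40 0 0 0; 70 -3 0 -45 0 0 0; 70 0 30 0 0 0.09 0; 70 0 40 0 0 0 0; 70 0 40 0 0 0 0; 70 0 40 0 0 0 0; 70 0 29 0 0 0 0; 70 0 0 0 0 0 0; 70 0 0 0 0 0 0")

```text
t: 2.2
ee_pos: [586.0, -165.0, 60.7]
orientation: [[0.996, -0.001, 0.09], [-0.09, 0.0, 0.996], [-0.001, -1.0, 0.0]]
contact_force: [-1.2, -0.2, 0.4]
finger_gap: 59.5
```

```bash
python3 - <<'E'
from h import *
o=manip.observe(); print(o['t'],o['ee_pos'],o['orientation'].round(3) if hasattr(o['orientation'],'round') else o['orientation'],o['finger_gap'],o['contact_force'])
p,d,P=cloud('wrist'); cv2.imwrite('pics/w1.png',p[:,:,::-1])
ee=np.array(o['ee_pos']); R=np.array(o['orientation'])
Q=(P-ee)@R
for lo in range(-50,20,5):
    kk=(Q[...,1]>lo)&(Q[...,1]<=lo+5)&(np.abs(Q[...,2])<13)&(np.abs(Q[...,0])<60)
    if kk.sum()>3: print(lo,kk.sum(),Q[kk].min(0).round(),Q[kk].max(0).round())
E
```

```text
2.2 [ 585.98475914 -165.00197131   60.68778197] [[ 0.996 -0.001  0.09 ]
 [-0.09   0.     0.996]
 [-0.001 -1.     0.   ]] 59.45852673574902 [-1.15892716 -0.21948488  0.37449526]
-50 1928 [-60. -50. -13.] [ 60. -45.  13.]
-45 1012 [-58. -45.   4.] [ 60. -40.  13.]
-40 827 [-49. -40.  -9.] [ 48. -35.  12.]
-35 704 [-43. -35. -11.] [ 42. -30.  12.]
-30 789 [-43. -30. -12.] [ 44. -25.  12.]
-25 720 [-43. -25. -12.] [ 44. -20.  12.]
-20 648 [-43. -20. -12.] [ 45. -15.  12.]
-15 582 [-43. -15. -11.] [ 44. -10.  12.]
-10 493 [-42. -10. -12.] [44. -5. 12.]
-5 310 [-40.  -5. -11.] [42. -0. 11.]
0 51 [-29.   0.  -7.] [31.  2.  9.]
```

View pics/w1.png

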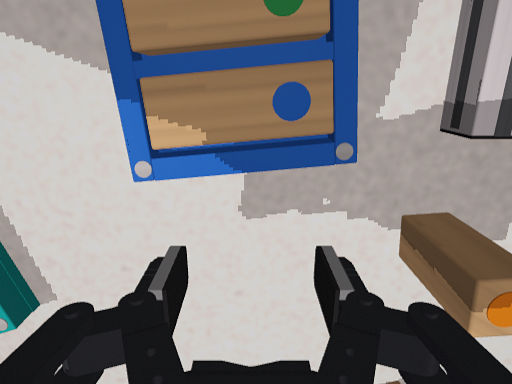

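The wrist view shows the carrier's near face from about (135,180) to (355,160), square in front of the two fingers. block_up at (460,270) is clear of them. I go down and push along the stop's y.

Request:
play_rows(commands="70 -3 25 0 0 0 0; 70 0 20 0 0 0 0; 70 0 6 0 0 0 0; 70 0 0 8 0 0 0; 70 0 0 8 0 0 0; 70 0 0 6 0 0 0; 70 0 0 5 0 0 0; 70 0 0 5 0 0 0; 70 0 0 5 0 0 0; 70 0 0 5 0 0 0; 70 0 0 5 0 0 0; 70 0 0 5 0 0 0; 70 0 0 5 0 0 0; 70 0 0 5 0 0 0; 70 0 0 5 0 0 0; 70 0 0 5 0 0 0; 70 0 0 5 0 0 0; 70 0 0 5 0 0 0; 70 0 0 5 0 0 0; 70 0 0 0 0 0 0")

```text
t: 4.25
ee_pos: [592.0, -78.3, 11.2]
orientation: [[0.996, 0.003, 0.09], [-0.09, -0.002, 0.996], [0.003, -1.0, -0.002]]
contact_force: [0.5, -3.6, 1.9]
finger_gap: 59.6
```

```bash
cat >> h.py <<'E'
A=-0.0904; C0=np.array([720.7,99.3]); S=np.array([[np.cos(A),-np.sin(A)],[np.sin(A),np.cos(A)]])
def stopf(xy): return (np.asarray(xy)[:2]-C0)@S
def traypose(c='wrist',lo=19,hi=31):
    p,d,P=cloud(c); hsv=cv2.cvtColor(p,cv2.COLOR_RGB2HSV); z=P[...,2]
    k=(hsv[...,0]>100)&(hsv[...,0]<130)&(hsv[...,1]>120)&(z>lo)&(z<hi)&(P[...,0]>500)
    return p,P,k
E
python3 - <<'E'
from h import *
o=manip.observe(); print(o['t'],o['ee_pos'],stopf(o['ee_pos']),o['contact_force'])
for c in ('wrist','side','scene'):
    p,P,k=traypose(c); q=P[k][:,:2].astype(np.float32); print(c,k.sum(),cv2.minAreaRect(q),stopf(cv2.minAreaRect(q)[0]))
    cv2.imwrite(f'pics/{c}2.png',p[:,:,::-1])
E
```

```text
4.25 [592.01597741 -78.34421484  11.24676366] [-112.12139425 -188.53603817] [ 0.4925086  -3.59709903  1.94412598]
wrist 29452 ((620.934814453125, -44.360252380371094), (138.26901245117188, 174.15939331054688), 84.86283874511719) [ -86.388609   -152.08013873]
side 231 ((587.546630859375, 8.636741638183594), (115.36398315429688, 179.4627685546875), 0.029350921511650085) [-124.42486424 -102.31372972]
scene 451 ((601.8877563476562, 14.259658813476562), (160.6182098388672, 123.12339782714844), 86.46569061279297) [-110.6499175   -95.41909991]
```

View pics/wrist2.png

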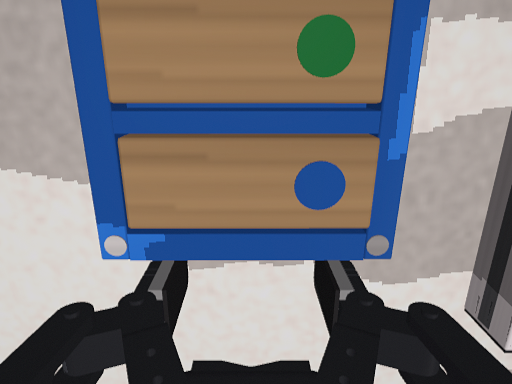

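View pics/side2.png

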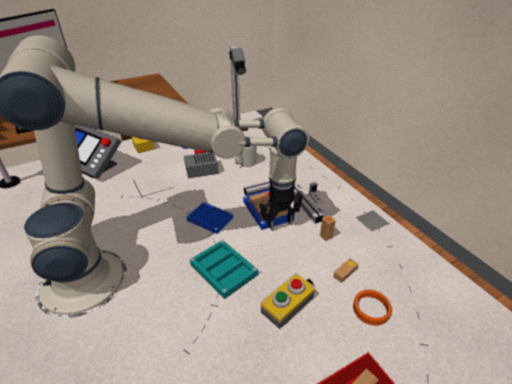

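The wrist view shows the carrier square against both fingers (contact at (170,262) and (330,262)), pushing at 3.6 N. About 17 mm remain to the side rail.

Request:
play_rows(commands="70 0 0 4 0 0 0; 70 0 0 4 0 0 0; 70 0 0 4 0 0 0; 70 0 0 2 0 0 0; 70 0 0 1 0 0 0; 70 0 0 0 0 0 0")

```text
t: 5.0
ee_pos: [592.6, -64.1, 10.1]
orientation: [[0.996, 0.001, 0.09], [-0.09, -0.002, 0.996], [0.001, -1.0, -0.002]]
contact_force: [0.4, -5.2, 4.4]
finger_gap: 59.6
```

Request:
play_rows(commands="70 0 0 1 0 0 0; 70 0 0 1 0 0 0; 70 0 0 0 0 0 0")

```text
t: 5.3
ee_pos: [592.7, -62.2, 10.1]
orientation: [[0.996, 0.001, 0.09], [-0.09, -0.002, 0.996], [0.001, -1.0, -0.002]]
contact_force: [-1.0, -5.5, 4.4]
finger_gap: 59.9
```

Request:
play_rows(commands="70 0 0 1 0 0 0; 70 0 0 0.5 0 0 0; 70 0 0 0 0 0 0")

```text
t: 5.6
ee_pos: [592.8, -61.0, 10.1]
orientation: [[0.996, 0.001, 0.091], [-0.091, -0.002, 0.996], [0.001, -1.0, -0.002]]
contact_force: [-1.0, -6.4, 4.2]
finger_gap: 59.7
```

Request:
play_rows(commands="70 0 0 0.5 0 0 0; 70 0 0 0.5 0 0 0; 70 0 0 0 0 0 0")

```text
t: 5.9
ee_pos: [592.8, -61.0, 10.1]
orientation: [[0.996, 0.001, 0.091], [-0.091, -0.004, 0.996], [0.001, -1.0, -0.004]]
contact_force: [-1.3, -9.7, 5.0]
finger_gap: 60.1
```

The side rail contact is found: the tool stalls at stop y = -171.2 (expected -171.5) and the force rises to about 10 N. I back off, rise and turn to the -x face.

Request:
play_rows(commands="70 0 0 -10 0 0 0; 70 0 0 -10 0 0 0; 70 0 -30 0 0 0 0; 70 0 -40 0 0 0 0; 70 0 -40 0 0 0 0; 70 -24 0 28 0 0 0; 70 -24 0 28 0 0 0; 70 -24 0 28 0 0 0; 70 -22 0 27 0 0 0; 70 0 0 0 0 0.14 0; 70 0 0 0 0 0.14 0; 70 0 0 0 0 0.14 0; 70 0 0 0 0 0.14 0; 70 0 0 0 0 0.14 0; 70 0 0 0 0 0.14 0; 70 0 0 0 0 0.14 0; 70 0 0 0 0 0.14 0; 70 0 0 0 0 0.14 0; 70 0 0 0 0 0.14 0")

```text
t: 7.8
ee_pos: [506.7, 40.4, 118.6]
orientation: [[0.075, -0.002, 0.997], [-0.997, 0.001, 0.075], [-0.001, -1.0, -0.002]]
contact_force: [-0.2, 0.3, 0.4]
finger_gap: 59.8
```

Request:
play_rows(commands="70 0 0 0 0 0.14 0; 70 0 0 0 0 0.03 0; 70 0 0 0 0 0 0")

```text
t: 8.1
ee_pos: [506.8, 40.4, 118.6]
orientation: [[-0.089, -0.001, 0.996], [-0.996, 0.001, -0.089], [-0.001, -1.0, -0.001]]
contact_force: [-0.3, 0.0, -0.3]
finger_gap: 60.2
```

```bash
python3 - <<'E'
from h import *
o=manip.observe(); print(o['t'],o['ee_pos'],stopf(o['ee_pos']),o['contact_force'],np.array(o['joint_pos']).round(2),np.array(o['orientation']).round(3))
for c in ('wrist',):
    p,P,k=traypose(c); q=P[k][:,:2].astype(np.float32); print(c,k.sum(),cv2.minAreaRect(q),stopf(cv2.minAreaRect(q)[0]))
    s=stopf(q); print(np.percentile(s,[.3,50,99.7],axis=0))
    cv2.imwrite(f'pics/{c}3.png',p[:,:,::-1])
E
```

```text
8.1 [506.79357829  40.43637045 118.64499915] [-207.71895067  -77.93408539] [-0.31441069  0.0237101  -0.25283436] [ 0.01 -0.15  1.68  0.    1.61  1.67] [[-0.089 -0.001  0.996]
 [-0.996  0.001 -0.089]
 [-0.001 -1.    -0.001]]
wrist 13335 ((590.0078735351562, 44.43175506591797), (189.36875915527344, 95.61473846435547), 84.83720397949219) [-125.20513523  -66.44268458]
[[-78.74924904  -1.33067646]
 [-78.63142403  -1.21665463]
 [-78.51359902  -1.1026328 ]]
```

View pics/wrist3.png

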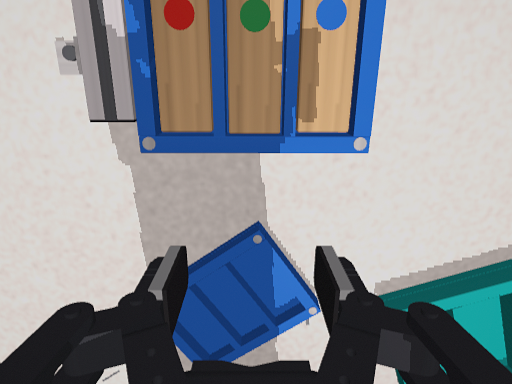

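The wrist view shows the carrier's -x face at row 150, from (140,150) to (370,150), against the side rail at left. The small blue tray's corner is at (258,225). I check the clearance to that tray and the carrier's pose.

```bash
sed -i 's/np.asarray(xy)\[:2\]/np.asarray(xy)[...,:2]/' h.py; python3 - <<'E'
from h import *
p,P,k=traypose()
P2=P.copy(); z=P[...,2]
hsv=cv2.cvtColor(p,cv2.COLOR_RGB2HSV)
b=(hsv[...,0]>100)&(hsv[...,0]<130)&(hsv[...,1]>120)
n=np.zeros_like(b); n[200:]=True
q=P[b&n&(z>3)&(z<30)]; print('small max x',np.percentile(q[:,0],99.9), q[np.nanargmax(q[:,0])])
t=b&~n&(z>19)&(z<31); s=stopf(P[t]); print(np.percentile(s,[.2,99.8],axis=0).round(1))
# face edge line
pts=[]
for c in range(150,365,5):
    qq=s2=stopf(P[100:170,c])[ (b&(z>19)&(z<31))[100:170,c]]
    if len(qq): pts.append([qq[:,1].mean(),qq[:,0].min()])
pts=np.array(pts); print(np.polyfit(pts[:,0],pts[:,1],1),pts[:,1].mean())
E
```

```text
small max x 479.21794348982587 [479.77403564  36.55083806  11.91810613]
[[-172.6 -160.5]
 [ -78.3   -0.6]]
[-1.50054690e-03 -1.72570724e+02] -172.44882307626395
```

Request:
play_rows(commands="70 0 0 6 0 0 0; 70 2 35 0 0 0 0; 70 0 35 0 0 0 0; 70 0 28 0 0 0 0; 70 0 10 0 0 0 0; 70 0 0 6 0 0 0; 70 0 0 5 0 0 0; 70 0 0 4 0 0 0; 70 -0.2 0 4 0 0 0; 70 -0.2 0 4 0 0 0; 70 -0.2 0 5 0 0 0; 70 -0.2 0 5 0 0 0; 70 -0.2 0 5 0 0 0; 70 -0.2 0 5 0 0 0; 70 -0.2 0 5 0 0 0; 70 -0.2 0 5 0 0 0; 70 -0.2 0 5 0 0 0; 70 -0.2 0 3 0 0 0; 70 0 0 0 0 0 0")

```text
t: 10.1
ee_pos: [573.2, 33.3, 12.8]
orientation: [[-0.089, -0.003, 0.996], [-0.996, -0.002, -0.089], [0.002, -1.0, -0.003]]
contact_force: [-8.7, -4.0, 6.2]
finger_gap: 59.5
```

```bash
python3 - <<'E'
from h import *
o=manip.observe(); print(o['t'],o['ee_pos'],stopf(o['ee_pos']),o['contact_force'])
p,d,P=cloud('wrist'); cv2.imwrite('pics/wrist4.png',p[:,:,::-1])
E
```

```text
10.1 [573.22559053  33.33360804  12.75464259] [-140.9169846   -79.01056744] [-8.68943243 -3.95686558  6.22288667]
```

View pics/wrist4.png

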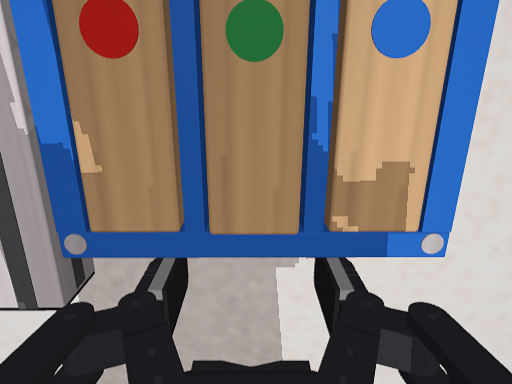

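The carrier is square on both fingers and rubbing along the side rail at 9 N. About 9 mm remain.

Request:
play_rows(commands="70 0 0 3 0 0 0; 70 0 0 2 0 0 0; 70 0 0 1 0 0 0; 70 0 0 1 0 0 0; 70 0 0 0 0 0 0")

```text
t: 10.65
ee_pos: [580.0, 32.9, 12.7]
orientation: [[-0.089, -0.003, 0.996], [-0.996, -0.002, -0.089], [0.002, -1.0, -0.003]]
contact_force: [-9.2, -2.5, 5.4]
finger_gap: 59.8
```

Request:
play_rows(commands="70 0 0 1 0 0 0; 70 0 0 1 0 0 0; 70 0 0 0 0 0 0")

```text
t: 10.95
ee_pos: [582.0, 32.7, 12.7]
orientation: [[-0.089, -0.003, 0.996], [-0.996, -0.002, -0.089], [0.002, -1.0, -0.003]]
contact_force: [-9.9, -3.9, 5.9]
finger_gap: 60.0
```

Request:
play_rows(commands="70 0 0 1 0 0 0; 70 0 0 0 0 0 0")

```text
t: 11.15
ee_pos: [582.5, 32.7, 12.7]
orientation: [[-0.089, -0.004, 0.996], [-0.996, -0.002, -0.089], [0.002, -1.0, -0.004]]
contact_force: [-10.9, -3.6, 6.6]
finger_gap: 59.6
```

Request:
play_rows(commands="70 0 0 1 0 0 0; 70 0 0 0 0 0 0")

```text
t: 11.35
ee_pos: [582.5, 32.7, 12.7]
orientation: [[-0.089, -0.007, 0.996], [-0.996, -0.001, -0.089], [0.002, -1.0, -0.006]]
contact_force: [-16.4, -3.6, 10.0]
finger_gap: 59.7
```

Request:
play_rows(commands="70 0 0 1 0 0 0; 70 0 0 0 0 0 0")

```text
t: 11.55
ee_pos: [582.5, 32.7, 12.7]
orientation: [[-0.089, -0.009, 0.996], [-0.996, -0.001, -0.089], [0.002, -1.0, -0.009]]
contact_force: [-21.2, -2.9, 12.4]
finger_gap: 59.8
```

Stalled with the force rising to 21 N, so it is against the far rail. I back off, rise and look.

Request:
play_rows(commands="70 0 0 -5 0 0 0; 70 0 0 -15 0 0 0; 70 0 -30 0 0 0 0; 70 0 -45 0 0 0 0; 70 0 -45 0 0 0 0; 70 0 -45 -10 0 0 0; 70 0 -45 -10 0 0 0; 70 0 0 0 0 0 0; 70 0 0 0 0 0 0")

```text
t: 12.45
ee_pos: [547.1, 37.0, 224.4]
orientation: [[-0.089, 0.006, 0.996], [-0.996, 0.0, -0.089], [-0.001, -1.0, 0.006]]
contact_force: [-0.4, 0.0, -1.5]
finger_gap: 59.5
```

```bash
python3 - <<'E'
from h import *
o=manip.observe(); print(o['t'],o['ee_pos'],stopf(o['ee_pos']),o['contact_force'],np.array(o['joint_pos']).round(2))
p,P,k=traypose('wrist'); cv2.imwrite('pics/wrist5.png',p[:,:,::-1])
n,l,st,ce=cv2.connectedComponentsWithStats(k.astype(np.uint8)); i=1+np.argmax(st[1:,4]); print(st[i])
q=stopf(P[(l>0)]).astype(np.float32); r=cv2.minAreaRect(stopf(P[l==i]).astype(np.float32)); print('rect in stop frame',r)
z=P[...,2]
s=stopf(P)
hsv=cv2.cvtColor(p,cv2.COLOR_RGB2HSV)
rail=(z>28)&(z<36)&(hsv[...,1]<60)
# refit rails in stop frame
a=[];b=[]
for lo in range(-140,-40,5):
    m=rail&(s[...,0]>lo)&(s[...,0]<lo+5)&(s[...,1]>-15)&(s[...,1]<40)
    if m.sum()>5: a.append([lo+2.5,s[m][:,1].min()])
for lo in range(-210,-30,5):
    m=rail&(s[...,1]>lo)&(s[...,1]<lo+5)&(s[...,0]>-15)&(s[...,0]<40)
    if m.sum()>5: b.append([lo+2.5,s[m][:,0].min()])
a=np.array(a);b=np.array(b)
for x in(a,b):
    if len(x)>2: print(np.polyfit(x[:,0],x[:,1],1),np.median(x[:,1]))
E
```

```text
12.45 [547.14369093  37.00735147 224.37918059] [-167.22403829  -77.70641864] [-0.43728601  0.03481147 -1.48823507] [ 0.01 -0.06  1.41  0.    1.79  1.67]
[ 165    0  178  120 6733]
rect in stop frame ((-66.31779479980469, -80.47522735595703), (105.14032745361328, 160.57472229003906), 0.11337441205978394)
[-0.00115308 -0.79137055] -0.6631653028795226
```

View pics/wrist5.png

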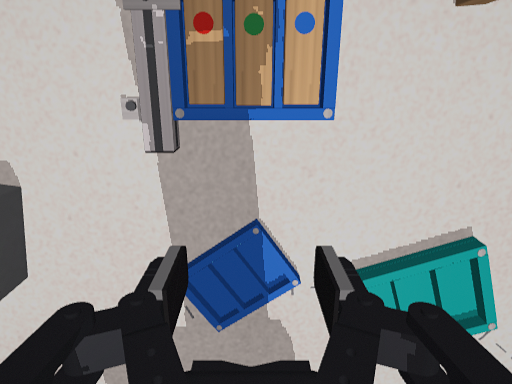

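Request:
play_rows(commands="0 0 0 40 0 0 0; 0 0 0 40 0 0 0; 0 0 0 20 0 0 0; 0 0 0 0 0 0 0")

```text
t: 12.9
ee_pos: [646.7, 27.6, 216.8]
orientation: [[-0.09, -0.006, 0.996], [-0.996, -0.0, -0.09], [0.001, -1.0, -0.006]]
contact_force: [-0.9, 0.3, -0.5]
finger_gap: 1.6
```

```bash
python3 - <<'E'
from h import *
o=manip.observe(); print(o['t'],o['ee_pos'],o['finger_gap'])
p,P,k=traypose('wrist'); cv2.imwrite('pics/wrist6.png',p[:,:,::-1])
n,l,st,ce=cv2.connectedComponentsWithStats(k.astype(np.uint8)); i=1+np.argmax(st[1:,4]); print(st[i])
s=stopf(P); z=P[...,2]
r=cv2.minAreaRect(s[l==i].astype(np.float32)); print('rect in stop frame',r)
hsv=cv2.cvtColor(p,cv2.COLOR_RGB2HSV)
rail=(z>27)&(z<36)&(hsv[...,1]<60)
def ed(ax,rng,m0,f):
    out=[]
    for lo in rng:
        m=m0&(s[...,1-ax]>lo)&(s[...,1-ax]<lo+5)&(s[...,ax]>-15)&(s[...,ax]<40)
        if m.sum()>5: out.append([lo+2.5,f(s[m][:,ax])])
    x=np.array(out); 
    if len(x)>2: print(ax,np.polyfit(x[:,0],x[:,1],1).round(4),np.median(x[:,1]).round(2),len(x))
print('side rail');ed(1,range(-145,-40,5),rail,np.min);ed(1,range(-115,-10,5),l==i,np.max)
print('far rail');ed(0,range(-215,-50,5),rail,np.min);ed(0,range(-155,-10,5),l==i,np.max)
for nm,lo,hi in (('r',0,6),('g',50,80)):
    m=(hsv[...,0]>=lo)&(hsv[...,0]<=hi)&(hsv[...,1]>150)&(z>28)&(z<42)&(np.abs(s[...,0]+60)<70)&(np.abs(s[...,1]+80)<90)
    print(nm,s[m].mean(0).round(1) if m.any() else None)
E
```

```text
12.9 [646.68132833  27.602608   216.84540418] 1.5914997755667268
[ 171   98  166  117 6999]
rect in stop frame ((-60.49485778808594, -80.43710327148438), (120.29367065429688, 160.29824829101562), 0.20384779572486877)
side rail
1 [0.0166 0.0926] -0.66 21
1 [ 0.0011 -0.6442] -0.65 18
far rail
0 [0.0089 0.7467] 1.38 33
0 [-0.0067 -1.2709] -0.56 29
r [-33.8 -35.4]
g [-34.9 -80.3]
```

View pics/wrist6.png

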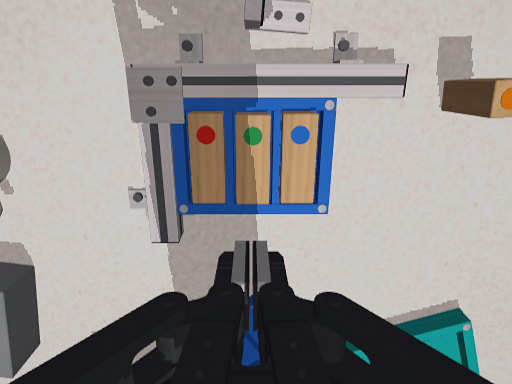

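```bash
python3 - <<'E'
import cv2
p=cv2.imread('pics/wrist6.png'); cv2.imwrite('pics/c6.png',cv2.resize(p[60:230,120:350],None,fx=3.4,fy=3.4,interpolation=cv2.INTER_CUBIC))
E
```

```text
(no output)
```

View pics/c6.png

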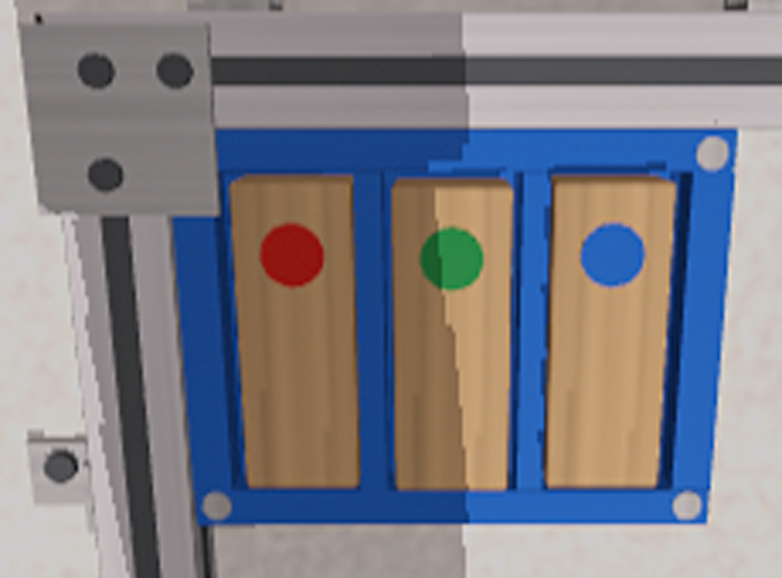

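The crop shows the carrier flush with both rails (far rail at row 128, side rail at column 175-200), with the bars in their pockets. Next the tool goes to the button with the gripper shut.

Request:
play_rows(commands="0 39 0 -22 0 0 0; 0 39 0 -22 0 0 0; 0 39 0 -22 0 0 0; 0 39 0 -22 0 0 0; 0 39 0 -22 0 0 0; 0 39 0 -22 0 0 0; 0 39 0 -22 0 0 0; 0 39 0 -22 0 0 0; 0 39 0 -22 0 0 0; 0 39 0 -22 0 0 0; 0 0 0 0 0 0 0; 0 0 0 0 0 0 0")

```text
t: 14.15
ee_pos: [390.6, -340.7, 220.8]
orientation: [[-0.091, -0.0, 0.996], [-0.996, 0.001, -0.091], [-0.001, -1.0, -0.0]]
contact_force: [-0.5, 0.7, -0.0]
finger_gap: 0.1
```

```bash
python3 - <<'E'
from h import *
o=manip.observe(); print(o['t'],o['ee_pos'],np.array(o['orientation']).round(3),np.array(o['joint_pos']).round(2),o['contact_force'])
p,d,P=cloud('wrist'); cv2.imwrite('pics/wrist7.png',p[:,:,::-1])
hsv=cv2.cvtColor(p,cv2.COLOR_RGB2HSV); z=P[...,2]
for nm,h in (('g',(hsv[...,0]>50)&(hsv[...,0]<80)),('r',(hsv[...,0]<8)|(hsv[...,0]>172))):
    k=h&(hsv[...,1]>100)&(z>58)&(z<80)&(P[...,1]<-250)
    q=P[k]; print(nm,len(q)); 
    if len(q): print(q.mean(0).round(1),cv2.minEnclosingCircle(q[:,:2].astype(np.float32)),np.percentile(q[:,2],[5,50,95]).round(1))
print([(r['centre'],r['score']) for r in manip.mark_of('wrist','btn_green_top')])
g=(hsv[...,1]<60)&(P[...,0]>370)&(P[...,0]<510)&(P[...,1]<-300)&(P[...,1]>-400)&(z>46.5)&(z<66)
print('collar z',np.percentile(z[g],[5,50,95]) if g.any() else None)
ee=np.array(o['ee_pos']); R=np.array(o['orientation']); Q=(P-ee)@R
for lo in range(-30,20,4):
    kk=(Q[...,1]>lo)&(Q[...,1]<=lo+4)&(np.abs(Q[...,2])<14)&(np.abs(Q[...,0])<40)
    if kk.sum()>3: print(lo,kk.sum(),Q[kk].min(0).round(),Q[kk].max(0).round())
E
```

```text
14.15 [ 390.64042631 -340.65605552  220.76729773] [[-0.091 -0.     0.996]
 [-0.996  0.001 -0.091]
 [-0.001 -1.    -0.   ]] [-0.78 -0.13  1.48  0.    1.79  0.88] [-0.5018488   0.69443381 -0.02803843]
g 745
[ 427.1 -350.4   68.8] ((426.635009765625, -350.22344970703125), 13.77648639678955) [67.4 68.9 70. ]
r 2762
[ 398.7 -493.8   67.6] ((396.2265625, -448.95892333984375), 154.28343200683594) [59.2 68.4 76.9]
[([426.0, -348.2, 68.9], 0.98)]
collar z [56.28940889 58.90815196 60.16491835]
-30 296 [-12. -30. -11.] [  7. -26.  13.]
-26 324 [-13. -26.   7.] [ 14. -22.  13.]
-22 348 [-13. -22.   7.] [ 14. -18.  13.]
-18 319 [-13. -18.   7.] [ 14. -14.  13.]
-14 294 [-13. -14.   7.] [ 14. -10.  13.]
-10 299 [-13. -10.   7.] [14. -6. 13.]
-6 243 [-13.  -6.   7.] [14. -2. 13.]
-2 175 [-12.  -2.   7.] [13.  2. 13.]
2 40 [-6.  2. 11.] [ 7.  4. 12.]
```

View pics/wrist7.png

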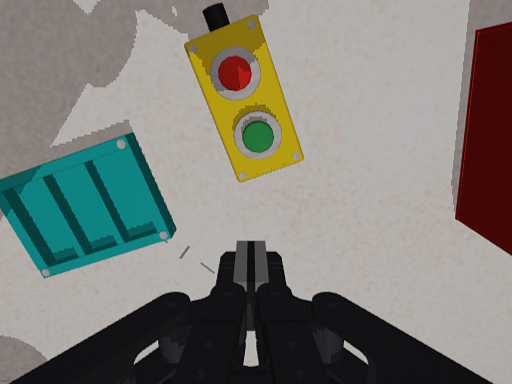

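The wrist view shows the green button at (258,137), which is world (426,-350) with its top at about 68. The red one is at (235,73), the collar is lower at 59. I go over the green button and down.

Request:
play_rows(commands="0 6.4 0 36 0 0 0; 0 0 40 0 0 0 0; 0 0 40 0 0 0 0; 0 0 35 0 0 0 0; 0 0 23 0 0 0 0; 0 0 0 0 0 0 0; 0 0 3 0 0 0 0; 0 0 3 0 0 0 0; 0 0 0 0 0 0 0")

```text
t: 15.15
ee_pos: [427.7, -350.6, 78.8]
orientation: [[-0.089, 0.002, 0.996], [-0.996, -0.002, -0.089], [0.001, -1.0, 0.002]]
contact_force: [0.3, 0.5, 0.2]
finger_gap: 0.2
```

Request:
play_rows(commands="0 0 2 -1 0 0 0; 0 0 2 0 0 0 0; 0 0 0 0 0 0 0")

```text
t: 15.45
ee_pos: [426.4, -350.7, 73.9]
orientation: [[-0.089, 0.001, 0.996], [-0.996, -0.001, -0.089], [0.001, -1.0, 0.001]]
contact_force: [2.1, -0.7, 2.1]
finger_gap: 0.1
```

Request:
play_rows(commands="0 0 2 0 0 0 0; 0 0 1 0 0 0 0; 0 0 0 0 0 0 0")

```text
t: 15.75
ee_pos: [426.4, -350.7, 70.8]
orientation: [[-0.089, 0.001, 0.996], [-0.996, -0.001, -0.089], [0.001, -1.0, 0.001]]
contact_force: [1.7, -0.6, 4.5]
finger_gap: -0.0
```

Request:
play_rows(commands="0 0 1 0 0 0 0; 0 0 1 0 0 0 0; 0 0 0 0 0 0 0")

```text
t: 16.05
ee_pos: [426.4, -350.8, 70.0]
orientation: [[-0.089, 0.001, 0.996], [-0.996, -0.001, -0.089], [0.001, -1.0, 0.002]]
contact_force: [-1.1, 0.5, 9.5]
finger_gap: 0.4
```

Request:
play_rows(commands="0 0 1 0 0 0 0; 0 0 1 0 0 0 0; 0 0 0 0 0 0 0; 0 0 0 0 0 0 0")

```text
t: 16.45
ee_pos: [426.5, -350.8, 69.8]
orientation: [[-0.089, 0.002, 0.996], [-0.996, -0.002, -0.089], [0.002, -1.0, 0.002]]
contact_force: [-4.3, 2.9, 19.1]
finger_gap: 0.1
```

It bottomed out: tip at about 62 and 19 N. I release, rise and check.

Request:
play_rows(commands="0 0 -5 0 0 0 0; 0 0 -10 0 0 0 0; 0 0 -40 0 0 0 0; 0 0 -40 0 0 0 0; 0 0 -40 -20 0 0 0; 0 0 -15 -20 0 0 0; 0 0 0 0 0 0 0; 0 0 0 0 0 0 0")

```text
t: 17.25
ee_pos: [385.9, -346.5, 215.5]
orientation: [[-0.09, -0.001, 0.996], [-0.996, 0.001, -0.09], [-0.001, -1.0, -0.001]]
contact_force: [-0.1, -0.5, -0.9]
finger_gap: 0.2
```

```bash
python3 - <<'E'
from h import *
o=manip.observe(); print(o['t'],o['ee_pos'],o['contact_force'])
p,d,P=cloud('wrist'); hsv=cv2.cvtColor(p,cv2.COLOR_RGB2HSV); z=P[...,2]
k=(hsv[...,0]>50)&(hsv[...,0]<80)&(hsv[...,1]>100)&(z>55)&(z<80)&(P[...,1]<-250); print('green z',np.median(z[k]))
k=((hsv[...,0]<8)|(hsv[...,0]>172))&(hsv[...,1]>100)&(z>55)&(z<80)&(np.abs(P[...,0]-480)<20)&(np.abs(P[...,1]+335)<20); print('red z',np.median(z[k]))
for c in ('scene','side'):
    p,P,k=traypose(c); n,l,st,ce=cv2.connectedComponentsWithStats(k.astype(np.uint8))
    m=k&(P[...,1]>-100); r=cv2.minAreaRect(stopf(P[m]).astype(np.float32)); print(c,r)
    cv2.imwrite(f'pics/{c}8.png',p[:,:,::-1])
p=cv2.imread('pics/scene8.png'); q=cv2.imread('pics/side8.png')
cv2.imwrite('pics/fin.png',np.hstack([cv2.resize(p[150:300,160:350],(400,316)),cv2.resize(q[150:260,200:350],(400,316))]))
E
```

```text
17.25 [ 385.93549415 -346.53724981  215.48419921] [-0.0589197  -0.4927173  -0.90536439]
green z 68.92144677439495
red z 68.88528718123649
scene ((-62.0179557800293, -80.45618438720703), (114.34632873535156, 153.37315368652344), 0.08253109455108643)
side ((-14.817413330078125, -125.97415161132812), (110.91339874267578, 54.79375076293945), 56.831459045410156)
```

View pics/fin.png

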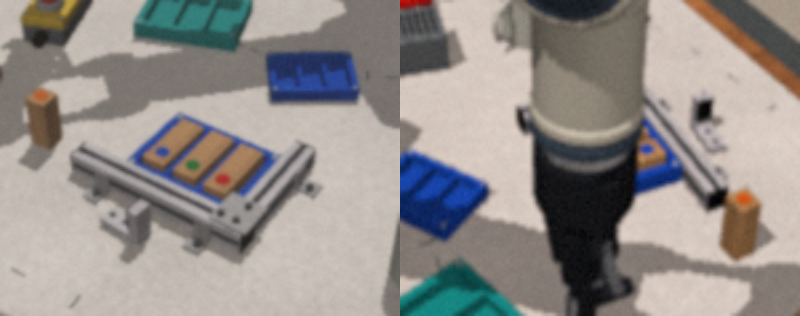

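The scene view shows the carrier flush in the corner with its bars in place. Both buttons are back up at 68.9, as before. I hand in.

```bash
python3 -c "
from bench import manip
print(manip.job_done())"
```

```text
the job is handed in; nothing more can be done
None
```

The carrier is home in the corner of the stop and the green button was pressed and let go. I handed the job in; the last reading before that was 17.3 s.

- **Pushing:** I pushed the loaded blue carrier with two spread fingers, first against the side rail, then along it to the far rail. At each rail the tool stalled within about 0.3 mm of where I expected. The force rose to about 10 N at the side rail and 21 N at the far rail.
- **Pressing:** I pressed the green button with the gripper shut until it bottomed out, with about 6 mm of travel and 19 N, then released it.

**Last checks:**
- From the wrist camera, measured before the button press, the carrier's centre was at (-60.5, -80.4) mm in the stop frame. It was about 0.004 rad off square, and the bars were in their pockets.
- From the scene camera, after the press, the carrier still sat flush in the corner.
- Both button tops read 68.9 mm, so they are up again, and the arm is clear of everything.

**Disagreements:**
- The depth edges suggested a gap of about 2 mm at the far rail. I put that down to edge noise, because the enlarged picture showed no gap and the push had stalled there.
- The side camera could not confirm the final pose because the arm hid most of the carrier.
- I did not measure the positions of the other objects again at the end. In the last pictures block_up, the spare jaw and the two look-alike trays looked unmoved; the others I did not check.

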